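Isolate the loaded battery bay and take out its cell

ROBOT

A 7-joint arm with a two-finger parallel gripper is mounted at the origin on a cart in front of the work surface, level with it; the furniture and walls round the work are solid. World frame = base frame: x ahead of the robot, y to its left, z up, the work surface at z = 0. Lengths are in m, angles in rad, forces in N, time in s.
With the tool pointing down it reaches from about 0.4 to 0.9 m from the base axis. Payload 5.5 kg.
Tool frame: the origin (TCP) lies at the very end of the fingers, on their centre line; the grasp point (between the pads) lies 19 mm behind it; z points along the fingers, y is the line along which they close (so a half turn about z gives the same grasp; the last joint's range is limited). The gripper opens to 92 mm and grips with 3 to 60 N. Pads are 19 mm wide; open, the fingers measure 130 mm over their backs; the gripper's body (75 mm by 190 mm) begins 47 mm behind the grasp point.
Start: joints at [-1.042, 0.501, -0.427, 1.55, 0.221, 1.138, -0.21], TCP at [0.171, 0.627, 0.227] pointing down, gripper open.
Joint ranges: [-2.88, 2.88], [-0.31, 2.03], [-1.54, 1.56], [0.2, 2.42], [-1.41, 4.55], [0.19, 2.02], [-2.57, 2.57]. Speed limits (rad/s): [2.57, 2.57, 3.14, 3.14, 3.14, 3.14, 3.14].

INTERFACE

Orientations are given as a unit quaternion [w, x, y, z].
In Python, from cell import ctrl, camera, models gives the robot as it stands.
- The arm moves only by the tool move_arm, never from a script. Its argument "commands" is text: rows parted by semicolons, each of 7 numbers parted by spaces: the shift along the tool's x, y, z in cm, then the turn, a rotation vector about the tool's x, y, z in rad, then the closure, from 0 (fully open) to 1 (shut). In form: dx dy dz rx ry rz claw; .... A call has 1 to 5 rows; each row shifts and turns the commanded pose from where the row before left it, along the tool's axes as they then stand; what a row does not reach is not made up. A row lasts 1/12 s, in which the tool goes at most 41.7 mm and 7.16 degrees, less where a joint would pass 70% of its speed; a pose out of reach is approached as far as the arm can. A call with a gripper value outside its range is refused whole. The fingers move at their own pace and stop on an object; "squeeze" is the grip in N (left out, the last holds). Time passes only in rows, so rows that do not move let the fingers close. It gives the time, the measured TCP pose, the force, the opening and the grip force at its end, in the units of the state.
- ctrl.get_obs(): the state, without advancing time (a new reading comes with each control period).
- camera(name): name is "side" or "top" or "wrist"; returns a dict with "image" (480x640x3 uint8, blue, green, red), "depth" (480x640 float32, m along the optical axis (not along the pixel's ray), 0 where there is no reading), "camera_matrix" (3x3 intrinsics, pixels), "R" (3x3) and "t" (3): a world point X has camera coordinates R X + t. Camera axes: x right, y down, z forward; pixel columns grow to the right and rows downward; lengths in m; the calibration is good to about 2 mm. A picture is of the moment at which its call begins.
- ctrl.job_done(): hands the job in; it is judged then, once.
Trained networks look in the newest picture that a camera, given by its name, has taken for a name from the list of things; names that differ only in an ending like _2 or _b are one class to them, and where a whole thing is asked for, a point or a joint stands for the part that bears it (a point fixed in the world has none). Each returns a list of dicts, best first, with "p" (0 to 1); they miss things now and then, are a little off and sometimes report something else, mostly with a low value. They report only what shows in the picture. A call takes as long as a camera call. They do not tell look-alikes from the thing itself.
- models.trace(name, camera): "pixels" (480x640 bool, what is visible of it).
- models.mark_of(name, camera): "centre" ([x, y, z] in m, in world coordinates, good to about 4 mm: a listed point, or the origin of a listed thing).
The state is a dict: "clock": time; "joint_pos": joint angles; "dq": joint speeds; "joint_torque": joint torques, N m; "eef_pos": TCP position; "tool_rot": TCP orientation; "contact_force": force on the tool from outside, world axes, zero at the start; "ft_torque": the same for the moment, N m; "width": opening from 0.0 (shut) to 1.0 (fully open); "gripper_force": force on a finger pad.
Only numpy, scipy, OpenCV 4.12 (cv2) and the standard library are available. Lean on these libraries where they do the work, as an engineer would, in place of code of your own. Each camera call takes 0.05 s, during which the arm holds its last target. There are 200 camera calls.

TASK

The supply console has two battery bays, each with its own red isolator switch above it; one bay holds the red and gold cell, the other only a white blanking plug. Switch the isolator above the cell fully off, as far as its stop, and only then take the cell out and gently stand it upright inside the open tin. Leave the other isolator on and its plug where it is, and do not disturb the cartons or the compass.

Things in the scene. Friction and masses are not known exactly. Their poses are not given: they have to be found in the camera images.
- console: green wedge console, fixed, 320 (y) x 200 (x) mm, 137 mm high at the back, 40 at the front; origin under its centre, -x its front. Panel slopes 26 deg; its normal here is (-0.438, 0, 0.899). A 6 mm hood, full width, stands square to the panel on its upper edge, reaching 183 mm off it, 91 mm up the slope from the isolator axes. Bays lie 78 mm down the slope from them
- isolator_left (a joint): one of the two isolator switches (the left one seen from the robot). 0 = off stop, 1.571 = on stop; it starts between 1.3 and 1.57. Positive turns counter-clockwise for one who looks at the panel. It stays where it is left; friction about 0.18 N m resists turning, and a rigid stop ends the travel at both ends
- isolator_right (a joint): one of the two isolator switches (the right one seen from the robot). 0 = off stop, 1.571 = on stop; it starts between 1.3 and 1.57. Positive turns counter-clockwise for one who looks at the panel. It stays where it is left; friction about 0.18 N m resists turning, and a rigid stop ends the travel at both ends
- handle_left (a point): grip point of the left isolator's red bar handle: on its axis, 32 mm off the panel. z: off the panel along the axis, 26 deg from vertical; x: along the bar to its white-line end (turns with it). Bar 64 mm (x) by 12 mm (y), from 14 mm below to 12 mm above this point, on a 38 mm disc. Line end points up the slope and 45 deg right (red dot) at off, 45 deg left (green dot) at on
- handle_right (a point): grip point of the right isolator's red bar handle: on its axis, 32 mm off the panel. z: off the panel along the axis, 26 deg from vertical; x: along the bar to its white-line end (turns with it). Bar 64 mm (x) by 12 mm (y), from 14 mm below to 12 mm above this point, on a 38 mm disc. Line end points up the slope and 45 deg right (red dot) at off, 45 deg left (green dot) at on
- bay_left (a point): floor of the left battery bay (below the isolator of that side), at the centre of a square socket 29 mm wide and 20 mm deep whose axis stands square to the sloping panel (the point's own axes are the console's, not tilted)
- bay_right (a point): floor of the right battery bay (below the isolator of that side), at the centre of a square socket 29 mm wide and 20 mm deep whose axis stands square to the sloping panel (the point's own axes are the console's, not tilted)
- cell: round dry cell, red with a gold upper part, diameter 26 mm, 50 mm tall, 40 to 85 g; origin at the centre of its underside, z along its axis to its upper end. It starts in the left or the right bay, square to the panel, with 30 mm standing out above the socket; it is loose in the socket (3 mm play)
- plug: white square blanking plug, 34 mm wide head, standing in the bay that has no cell; 29 mm tall, standing loose on the bay floor; origin at the centre of its underside
- tin: olive hinged tin fixed to the table, its lid stands open at the back (+x of the tin) leaning away, its upper edge about 95 mm above the table; origin under the tin, x across its 64 mm side, y along its 90 mm side. Rim 30 mm above the table, walls 2 mm, inside 61 mm (x) by 86 mm (y)
- tin_floor (a point): centre of the inner floor of the tin, 2 mm above the table; axes as the tin
- fuse_carton: small pale carton, 29x50x18 mm, loose bystander; origin under its centre
- valve_carton: tall orange-brown carton, 35x34x75 mm, loose bystander; origin under its centre
- compass: round olive pocket compass, 64x55x20 mm, loose bystander; origin under its centre
Mind the look-alikes: they are no part of the job. Of the things that look like the tin, the larger one is meant.

How it is judged:
On the way:
1. the isolator above the cell is fully off while the cell is still in its bay and the other isolator is on (((distance between cell and bay_left below 0.012 m and (distance between plug and bay_right below 0.025 m and value of joint isolator_left below 0.09 rad and value of joint isolator_right above 0.9 rad)) or (distance between cell and bay_right below 0.012 m and (distance between plug and bay_left below 0.025 m and value of joint isolator_right below 0.09 rad and value of joint isolator_left above 0.9 rad)))), for 0.2 s.
At the end, for the whole second after the job is handed in: The cell stands at rest on the tin floor (within 5 mm in height, 45 mm of its centre), upright within 0.12 rad; the emptied bay's isolator is off (below 0.09 rad), the other is on (above 0.9 rad) and the plug is within 25 mm of its bay floor (((distance between plug and bay_right below 0.025 m and value of joint isolator_left below 0.09 rad and value of joint isolator_right above 0.9 rad) or (distance between plug and bay_left below 0.025 m and value of joint isolator_right below 0.09 rad and value of joint isolator_left above 0.9 rad)) and horizontal distance between cell and tin_floor below 0.045 m and z of cell in the frame of tin_floor between -0.005 and 0.005 m and angle between cell's own z axis and vertical below 0.12 rad and linear speed of cell below 0.02 m/s); the robot touches nothing.
It fails at once if the isolator of the bay with the plug is turned towards off ((distance between plug and bay_left below 0.025 m and value of joint isolator_left below 0.9 rad) or (distance between plug and bay_right below 0.025 m and value of joint isolator_right below 0.9 rad)).
It fails at once if the blanking plug is pulled out or pushed aside (distance of plug from where it was at the start of the episode above 0.015 m).
It fails at once if the cell is dropped into the tin (it moves faster than 0.5 m/s within 60 mm of the tin's floor centre) (distance between cell and tin_floor below 0.06 m and linear speed of cell above 0.5 m/s).
It fails at once if a carton or the compass is shifted 30 mm or tipped over (distance of any of fuse_carton, valve_carton, compass from where it was at the start of the episode above 0.03 m or angle between any of fuse_carton, valve_carton, compass's own z axis and vertical above 0.4 rad).
It also fails if it takes over 51 s, if anything falls off the work surface, if the arm or the gripper's body presses on something with over 40 N, if the wrist force passes 120 N, or if a joint passes its speed limit or range.

## Working session

There is one attempt and no reset: what is moved stays moved. The work goes in short steps, Python scripts to look and compute and a tool call to move; the robot and the scene stay as the last step left them, time stands still between calls to the robot, and variables do not carry over. Pictures are saved under pics/ and viewed, at most 10 in all, crops included, and the job is handed in when it is done.

Besides the shell and the picture viewer there is one more tool, called after ">>>" as a command line: name --argument value ..., lists and objects as JSON in quotes. move_arm: Moves the arm, as the interface text tells. Its arguments: {"type":"object","properties":{"commands":{"type":"string"},"squeeze":{"type":"number"}},"required":["commands"]}

```bash
mkdir -p pics; ls
python3 - <<'E'
from cell import ctrl,camera,models
import cv2,numpy as np
o=ctrl.get_obs();print(o)
for c in ("side","top"):
    d=camera(c);cv2.imwrite(f"pics/{c}0.png",d["image"])
    print(c,d["camera_matrix"].tolist(),d["R"].round(3).tolist(),d["t"].round(3).tolist())
    for n in ["console","handle_left","handle_right","bay_left","bay_right","cell","plug","tin","tin_floor","fuse_carton","valve_carton","compass"]:
        print(n,[(np.round(r["centre"],4).tolist(),round(r["p"],2)) for r in models.mark_of(n,c)][:3])
E
```

```text
pics
{'clock': 0.0, 'joint_pos': array([-1.04178327,  0.50185473, -0.42678818,  1.55145503,  0.22083621,
        1.1382848 , -0.21031024]), 'dq': array([ 0.00017761, -0.00152043, -0.00031014,  0.00136387,  0.00050557,
       -0.00045341,  0.00133528]), 'joint_torque': array([ 9.79630568e-04, -5.66591942e+01, -5.81551909e+00, -2.79094559e+01,
       -6.85891206e-02,  3.08505411e-02,  1.97914305e-04]), 'eef_pos': array([0.17062162, 0.62648258, 0.22567168]), 'tool_rot': array([-1.46656859e-04,  1.32486701e-01,  9.91184309e-01, -9.57680525e-04]), 'contact_force': array([ 0.07377455,  1.0705092 , -0.28875985]), 'ft_torque': array([-0.01585567, -0.00257534, -0.02699236]), 'gripper_force': 0.0, 'width': 0.9977712408111504}
side [[479.469448230867, 0.0, 325.44981245696783], [0.0, 479.469448230867, 231.76885049406667], [0.0, 0.0, 1.0]] [[0.881, -0.474, 0.017], [-0.309, -0.602, -0.736], [0.359, 0.643, -0.677]] [-0.513, 0.246, 1.024]
console [([0.6571, 0.2103, -0.0004], 0.77)]
handle_left [([0.6347, 0.2791, 0.126], 0.47), ([0.6568, 0.2088, -0.0027], 0.41)]
handle_right [([0.6778, 0.1327, 0.1217
[... 689 characters left out ...]
nsole [([0.6551, 0.2097, 0.0066], 0.68), ([0.6305, -0.2724, 0.0016], 0.61)]
handle_left [([0.6373, 0.2848, 0.1237], 0.89)]
handle_right [([0.677, 0.1347, 0.1232], 0.69)]
bay_left [([0.5803, 0.2682, 0.066], 0.59)]
bay_right [([0.6234, 0.1161, 0.0598], 0.92)]
cell [([0.6191, 0.1181, 0.0654], 0.61)]
plug [([0.5803, 0.2657, 0.0637], 0.68), ([0.6315, -0.2742, 0.0019], 0.37)]
tin [([0.4988, -0.1447, 0.0006], 0.69), ([0.521, -0.2631, 0.0029], 0.61)]
tin_floor [([0.518, -0.2635, 0.0017], 0.77), ([0.502, -0.1392, -0.002], 0.64)]
fuse_carton [([0.5097, -0.363, -0.0019], 0.86)]
valve_carton [([0.6324, -0.2749, -0.0021], 0.79), ([0.3881, -0.0568, 0.006], 0.46)]
compass [([0.3851, -0.057, 0.0035], 0.78)]
```

View pics/top0.png

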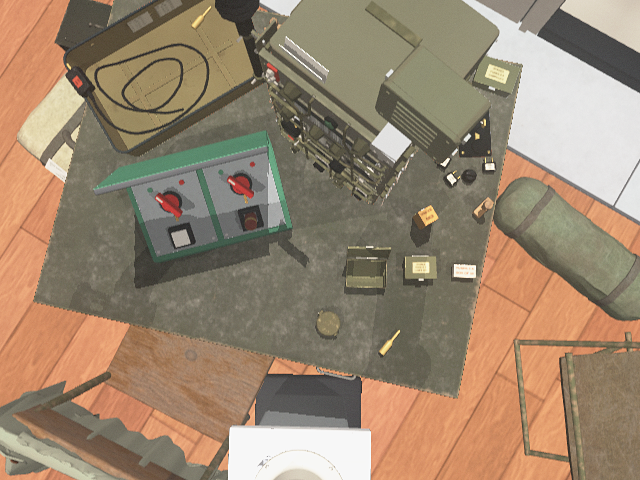

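View pics/side0.png

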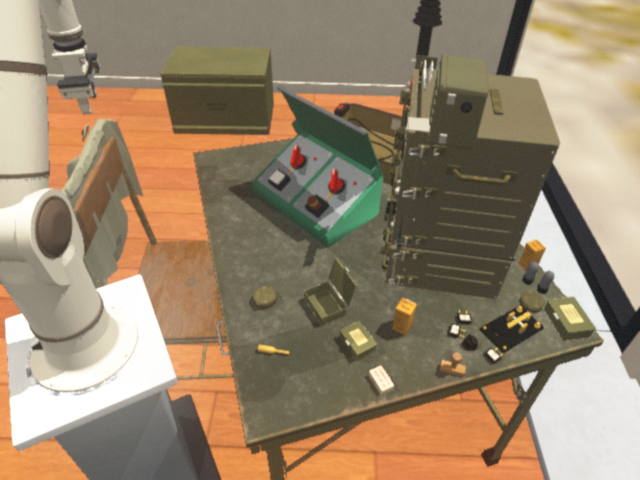

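The top view shows the cell in the right bay (249,218), the plug in the left bay (180,236), and the open tin at (367,268). The closed tin at (420,268) is the look-alike. The side view agrees. I'll push the lower end of the right handle leftwards with the fingers shut, which keeps the gripper clear of the hood.

```bash
cat > h.py <<'E'
import numpy as np
from cell import ctrl,camera,models
from scipy.spatial.transform import Rotation as Ro
H=np.array([0.677,0.134,0.1225]); YAW=0.268
C=np.array([np.cos(YAW),np.sin(YAW),0]);CY=np.array([-np.sin(YAW),np.cos(YAW),0]);Z=np.array([0,0,1.])
N=-.438*C+.899*Z; U=.899*C+.438*Z
A0=H-.032*N
RP=np.column_stack([-U,CY,-N])     # tool square to panel
def T(r,s,h): return A0+(-CY*r+U*s+N*h)/1000   # mm right, up, off
def down(yaw):  # tool down, tool y at angle yaw from world y
    y=np.array([-np.sin(yaw),np.cos(yaw),0]);return np.column_stack([np.cross(y,-Z),y,-Z])
def pose():
    o=ctrl.get_obs();q=o["tool_rot"];return o,np.array(o["eef_pos"]),Ro.from_quat([q[1],q[2],q[3],q[0]])
def plan(wps,claw,p=None,R=None,step=.036,ang=.11):
    o,p0,R0=pose()
    if p is None:p,R=p0,R0
    for tp,tR in wps:
        tR=Ro.from_matrix(tR) if isinstance(tR,np.ndarray) else tR
        rv=(R.inv()*tR).as_rotvec();n=int(max(np.ceil(np.linalg.norm(tp-p)/step),np.ceil(np.linalg.norm(rv)/ang),1))
        print("--",n,"rows")
        for k in range(n):
            d=R.inv().apply((tp-p)/(n-k))*100
            w=(R.inv()*tR).as_rotvec()/(n-k)
            d=d.round(2);w=w.round(3)
            print(*d,*w,claw,end="; ")
            p=p+R.apply(d)/100;R=R*Ro.from_rotvec(w)
        print()
    return p,R
def where():
    o,p,R=pose();d=(p-A0)*1000
    print("t",o["clock"],"p",p.round(4),"rsh",np.round([-d@CY,d@U,d@N],1),"tilt err",(R.inv()*Ro.from_matrix(RP)).as_rotvec().round(3),"F",o["contact_force"].round(1),"w",round(o["width"],3),"q",o["joint_pos"].round(2))
E
python3 - <<'E'
from h import *
where()
plan([(T(50,-60,170),RP),(T(52,-3,90),RP),(T(52,-3,25),RP)],1)
E
```

```text
t 1.3 p [0.1707 0.6272 0.2267] rsh [-609.7 -275.8  282.3] tilt err [-0.121 -0.442 -0.525] F [ 0.1 -0.3  0.1] w 1.003 q [-1.04  0.5  -0.43  1.55  0.22  1.14 -0.21]
-- 20 rows
-2.73 -2.22 0.03 -0.006 -0.022 -0.026 1; -2.66 -2.29 0.08 -0.006 -0.022 -0.026 1; -2.6 -2.36 0.12 -0.006 -0.022 -0.026 1; -2.54 -2.43 0.16 -0.006 -0.022 -0.026 1; -2.47 -2.49 0.2 -0.006 -0.022 -0.026 1; -2.4 -2.56 0.24 -0.006 -0.022 -0.026 1; -2.33 -2.62 0.28 -0.006 -0.022 -0.026 1; -2.25 -2.68 0.31 -0.006 -0.022 -0.026 1; -2.17 -2.74 0.35 -0.006 -0.022 -0.026 1; -2.09 -2.8 0.38 -0.006 -0.022 -0.026 1; -2.01 -2.86 0.4 -0.006 -0.022 -0.026 1; -1.93 -2.91 0.43 -0.006 -0.022 -0.026 1; -1.84 -2.96 0.46 -0.006 -0.022 -0.027 1; -1.75 -3.01 0.48 -0.006 -0.022 -0.026 1; -1.66 -3.06 0.49 -0.006 -0.022 -0.027 1; -1.56 -3.11 0.51 -0.006 -0.023 -0.026 1; -1.47 -3.15 0.53 -0.006 -0.022 -0.027 1; -1.37 -3.19 0.54 -0.006 -0.023 -0.026 1; -1.28 -3.23 0.55 -0.007 -0.022 -0.027 1; -1.17 -3.26 0.56 -0.006 -0.023 -0.026 1; 
-- 3 rows
-1.9 -0.07 2.67 -0.0 0.0 -0.0 1; -1.9 -0.07 2.67 -0.0 0.0 -0.0 1; -1.9 -0.06 2.66 -0.0 0.0 -0.0 1; 
-- 2 rows
0.0 -0.0 3.25 -0.0 0.0 -0.0 1; 0.0 -0.0 3.26 -0.0 0.0 -0.0 1;
```

>>> move_arm --commands "-2.7 -2.2 0 -0.006 -0.022 -0.026 1; -2.7 -2.3 0.1 -0.006 -0.022 -0.026 1; -2.6 -2.4 0.1 -0.006 -0.022 -0.026 1; -2.5 -2.4 0.2 -0.006 -0.022 -0.026 1; -2.5 -2.5 0.2 -0.006 -0.022 -0.026 1"

```text
clock: 1.72
eef_pos: [0.2736, 0.4829, 0.2251]
tool_rot: [0.057, 0.067, 0.996, 0.008]
contact_force: [-0.2, -0.5, -0.4]
width: 0.683
gripper_force: 0.0
```

>>> move_arm --commands "-2.4 -2.6 0.2 -0.006 -0.022 -0.026 1; -2.3 -2.6 0.3 -0.006 -0.022 -0.026 1; -2.3 -2.7 0.3 -0.006 -0.022 -0.026 1; -2.2 -2.7 0.3 -0.006 -0.022 -0.026 1; -2.1 -2.8 0.4 -0.006 -0.022 -0.026 1"

```text
clock: 2.13
eef_pos: [0.3767, 0.3401, 0.2247]
tool_rot: [0.113, 0.002, 0.993, 0.015]
contact_force: [0.6, -0.1, -0.5]
width: 0.323
gripper_force: 0.0
```

>>> move_arm --commands "-2 -2.9 0.4 -0.006 -0.022 -0.026 1; -1.9 -2.9 0.4 -0.006 -0.022 -0.026 1; -1.8 -3 0.5 -0.006 -0.022 -0.026 1; -1.7 -3 0.5 -0.006 -0.022 -0.026 1; -1.7 -3 0.5 -0.006 -0.022 -0.026 1"

```text
clock: 2.55
eef_pos: [0.478, 0.1968, 0.2225]
tool_rot: [0.169, -0.064, 0.983, 0.022]
contact_force: [0.4, 1.2, -0.0]
width: 0.012
gripper_force: 0.0
```

Run:
```python
from h import *
where()
plan([(T(50,-60,170),RP),(T(52,-3,90),RP),(T(52,-3,25),RP)],1)
```

```text
t 2.55 p [0.478  0.1968 0.2225] rsh [-113.3 -113.8  198.6] tilt err [-0.031 -0.11  -0.133] F [ 0.4  1.2 -0. ] w 0.012 q [-0.34  0.05 -0.18  2.17  0.21  0.6   1.03]
-- 5 rows
-1.56 -3.07 0.53 -0.006 -0.022 -0.027 1; -1.46 -3.12 0.54 -0.006 -0.022 -0.026 1; -1.37 -3.16 0.55 -0.006 -0.022 -0.027 1; -1.27 -3.19 0.56 -0.007 -0.022 -0.026 1; -1.18 -3.23 0.57 -0.006 -0.022 -0.027 1; 
-- 3 rows
-1.9 -0.07 2.67 -0.0 -0.0 0.0 1; -1.9 -0.07 2.66 -0.0 -0.0 0.0 1; -1.9 -0.06 2.67 -0.0 -0.0 0.0 1; 
-- 2 rows
-0.0 -0.0 3.25 -0.0 -0.0 0.0 1; -0.0 -0.0 3.25 -0.0 -0.0 0.0 1;
```

>>> move_arm --commands "-1.6 -3.1 0.5 -0.006 -0.022 -0.027 1; -1.5 -3.1 0.5 -0.006 -0.022 -0.026 1; -1.4 -3.2 0.6 -0.006 -0.022 -0.027 1; -1.3 -3.2 0.6 -0.007 -0.022 -0.026 1; -1.2 -3.2 0.6 -0.006 -0.022 -0.027 1"

```text
clock: 2.97
eef_pos: [0.5814, 0.0558, 0.2203]
tool_rot: [0.222, -0.13, 0.966, 0.03]
contact_force: [-0.0, 0.8, 0.3]
width: 0.003
gripper_force: 0.0
```

>>> move_arm --commands "-1.5 0 2.5 0 0 0 1; -1.5 0 2.5 0 0 0 1; -0.9 0 1.5 0 0 0 1; 0 0 0 0 0 0 1"

```text
clock: 3.3
eef_pos: [0.6429, 0.0748, 0.1762]
tool_rot: [0.22, -0.129, 0.966, 0.03]
contact_force: [-0.1, 0.1, 0.4]
width: 0.004
gripper_force: 0.0
```

Run:
```python
from h import *
import cv2
where()
for c in ("wrist","side"):
    d=camera(c);cv2.imwrite(f"pics/{c}1.png",d["image"])
    for n in ["handle_right","cell","bay_right","plug"]:
        print(c,n,[(np.round(r["centre"],4).tolist(),round(r["p"],2)) for r in models.mark_of(n,c)][:3])
plan([(T(52,-3,25),RP)],1)
```

```text
t 3.3 p [0.6429 0.0748 0.1762] rsh [ 48.1 -20.2 101.5] tilt err [ 0.001 -0.005 -0.002] F [-0.1  0.1  0.4] w 0.004 q [-0.06  0.3  -0.07  2.03 -0.12  0.37  1.82]
wrist handle_right [([0.6726, 0.1391, 0.1219], 0.8)]
wrist cell [([0.6206, 0.112, 0.0624], 0.94)]
wrist bay_right []
wrist plug [([0.5804, 0.2669, 0.0641], 0.85)]
side handle_right [([0.677, 0.133, 0.1236], 0.4)]
side cell [([0.6204, 0.12, 0.0644], 0.44)]
side bay_right [([0.6196, 0.1173, 0.0632], 0.83)]
side plug [([0.5835, 0.2686, 0.063], 0.68), ([0.5787, 0.2718, 0.0626], 0.65)]
-- 3 rows
-0.58 -0.12 2.65 -0.0 -0.001 -0.001 1; -0.58 -0.12 2.65 -0.0 -0.001 -0.0 1; -0.58 -0.12 2.66 -0.0 -0.0 -0.001 1;
```

View pics/wrist1.png

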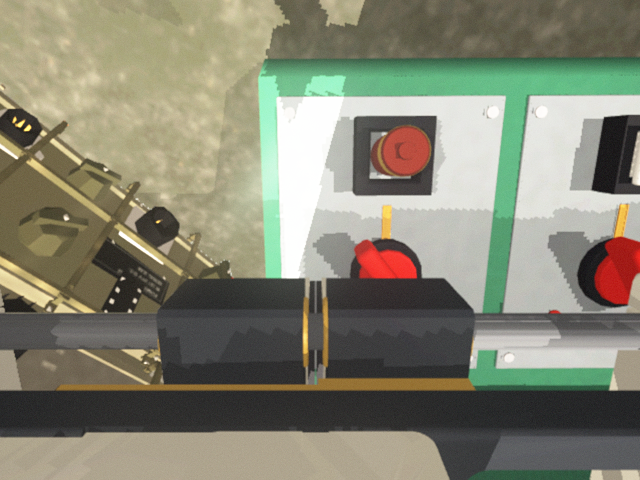

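The wrist view has downslope at the top. The right handle's lower end is at (365,248), pointing down and right, so it is on, and the cell is at (405,150). Next I lower the shut fingers to the right of the bar.

>>> move_arm --commands "-0.6 -0.4 2.5 0 0 0 1; -0.6 -0.4 2.5 0 0 0 1; -0.5 0 1.5 0 0 0 1; 0 0 1.1 0 0 0 1; 0 0 0 0 0 0 1"

```text
clock: 4.22
eef_pos: [0.6895, 0.0796, 0.1148]
tool_rot: [0.22, -0.129, 0.966, 0.03]
contact_force: [-0.2, -0.2, -1.0]
width: 0.003
gripper_force: 0.0
```

Run:
```python
from h import *
where()
plan([(T(41,-3,25),RP),(T(25,-20,25),RP),(T(6,-31,25),RP),(T(3,-31,25),RP)],1,step=.006)
```

```text
t 4.2167 p [0.6895 0.0796 0.1148] rsh [55.8 -5.5 26.1] tilt err [ 0.001 -0.006 -0.002] F [-0.2 -0.2 -1. ] w 0.003 q [-0.06  0.47 -0.07  1.95 -0.12  0.28  1.83]
-- 3 rows
-0.08 0.49 0.04 0.0 -0.002 -0.001 1; -0.08 0.5 0.03 0.0 -0.002 -0.0 1; -0.09 0.49 0.04 0.001 -0.002 -0.001 1; 
-- 4 rows
0.43 0.4 -0.0 -0.0 -0.0 0.0 1; 0.42 0.4 -0.0 -0.0 -0.0 0.0 1; 0.43 0.4 -0.0 -0.0 -0.0 0.0 1; 0.42 0.4 -0.0 -0.0 -0.0 0.0 1; 
-- 4 rows
0.28 0.48 -0.0 -0.0 -0.0 0.0 1; 0.27 0.47 -0.0 -0.0 -0.0 0.0 1; 0.28 0.48 -0.0 -0.0 -0.0 0.0 1; 0.27 0.47 -0.0 -0.0 -0.0 0.0 1; 
-- 1 rows
0.0 0.3 -0.0 -0.0 -0.0 0.0 1;
```

>>> move_arm --commands "0 0.5 0 0 0 0 1; 0 0.5 0 0 0 0 1; 0 0.5 0 0 0 0 1; 0.2 0.4 0 0 0 0 1"

```text
clock: 4.55
eef_pos: [0.6839, 0.0984, 0.1178]
tool_rot: [0.222, -0.13, 0.966, 0.03]
contact_force: [1.7, -1.1, -0.1]
width: 0.004
gripper_force: 1.7
```

>>> move_arm --commands "0.4 0.4 0 0 0 0 1; 0.4 0.4 0 0 0 0 1; 0.4 0.4 0 0 0 0 1; 0.4 0.4 0 0 0 0 1"

```text
clock: 4.88
eef_pos: [0.6712, 0.1063, 0.1138]
tool_rot: [0.227, -0.127, 0.965, 0.029]
contact_force: [9.6, -5.9, 4.0]
width: 0.006
gripper_force: 4.4
```

Run:
```python
from h import *
import cv2
where()
d=camera("side");cv2.imwrite("pics/side2.png",cv2.resize(d["image"][120:270,230:400],None,fx=4,fy=4))
```

```text
t 4.8833 p [0.6712 0.1063 0.1138] rsh [ 25.2 -15.5  29.8] tilt err [-0.005  0.009 -0.005] F [ 9.6 -5.9  4. ] w 0.006 q [-0.16  0.45 -0.02  2.01 -0.11  0.23  1.76]
```

View pics/side2.png

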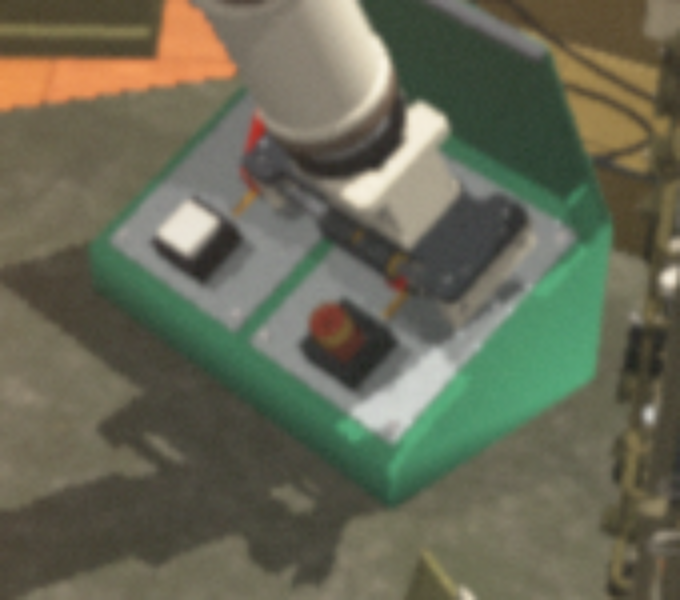

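>>> move_arm --commands "0.2 0.5 0 0 0 0 1; 0.2 0.5 0 0 0 0 1; 0.2 0.5 0 0 0 0 1; 0 0 0 0 0 0 1"

```text
clock: 5.27
eef_pos: [0.6617, 0.1132, 0.1102]
tool_rot: [0.226, -0.124, 0.966, 0.026]
contact_force: [5.4, -13.6, 2.9]
width: 0.006
gripper_force: 6.1
```

Run:
```python
from h import *
where()
o=ctrl.get_obs();F=o["contact_force"];print("F r,u,n",-F@CY,F@U,F@N)
for c in ("top","side","wrist"):
  d=camera(c);m=models.trace("handle_right",c)
  print(c,[(r["p"],int(r["pixels"].sum()),np.argwhere(r["pixels"]).mean(0).round()) for r in m])
import cv2
d=camera("wrist");cv2.imwrite("pics/wrist3.png",d["image"])
```

```text
t 5.2667 p [0.6617 0.1132 0.1102] rsh [ 16.  -23.6  29.8] tilt err [-0.011  0.006 -0.01 ] F [  5.4 -13.6   2.9] w 0.006 q [-0.21  0.44  0.01  2.03 -0.11  0.22  1.73]
F r,u,n 14.561603710017225 2.7058544475418733 1.8559067995141085
top [(0.55, 221, array([182., 240.]))]
side []
wrist []
```

View pics/wrist3.png

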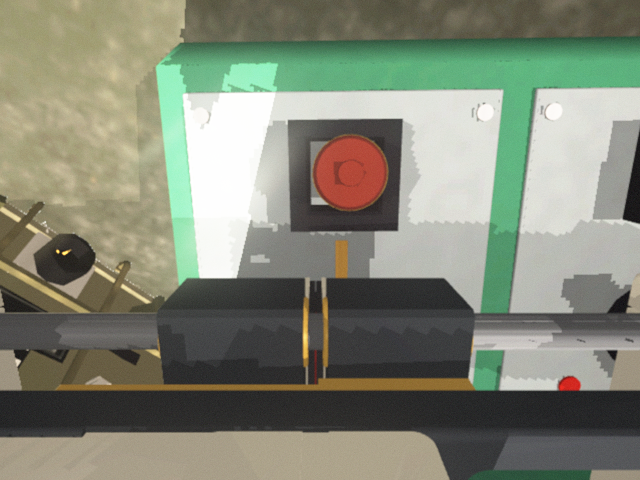

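The handle is hidden behind the fingers. The reaction now points right (14.6 N), so the bar is about upright on the slope and turning. I keep following the arc.

>>> move_arm --commands "0.3 0.5 0.1 0 0 0 1; 0.3 0.5 0.1 0 0 0 1; 0.2 0.5 0 0 0 0 1; 0 0 0 0 0 0 1"

```text
clock: 5.95
eef_pos: [0.6447, 0.1317, 0.1007]
tool_rot: [0.22, -0.128, 0.967, 0.029]
contact_force: [-1.7, -2.1, -0.2]
width: 0.007
gripper_force: 1.2
```

```bash
cat > s.py <<'E'
from h import *
where();o=ctrl.get_obs();F=o["contact_force"];print("F r,u,n",(-F@CY).round(1),(F@U).round(1),(F@N).round(1))
E
python3 s.py
```

```text
t 5.95 p [0.6447 0.1317 0.1007] rsh [ -6.4 -38.1  26.3] tilt err [-0.003 -0.006 -0.005] F [-1.7 -2.1 -0.2] w 0.007 q [-0.26  0.44  0.03  2.05 -0.11  0.2   1.7 ]
F r,u,n 1.6 -2.0 0.8
```

>>> move_arm --commands "0.3 -0.5 -1 0 0 0 1; 0 0 -3 0 0 0 1; 1 0 -3.5 0 0 0 1; 3 0 -2 0 0 0 1; 3 0 -1 0 0 0 1"

```text
clock: 6.37
eef_pos: [0.5412, 0.1012, 0.1686]
tool_rot: [0.225, -0.13, 0.965, 0.03]
contact_force: [-0.0, 0.3, -0.5]
width: 0.004
gripper_force: 0.0
```

```bash
python3 s.py
python3 - <<'E'
from h import *
import cv2
d=camera("side");i1=cv2.resize(d["image"][120:260,230:400],None,fx=3,fy=3)
d=camera("top");i2=cv2.resize(d["image"][120:260,90:300],None,fx=3,fy=3)
cv2.imwrite("pics/both4.png",cv2.resize(np.hstack([i1,i2[:420]]),None,fx=.7,fy=.7))
E
```

```text
t 6.3667 p [0.5412 0.1012 0.1686] rsh [  -4.3 -105.3  134.6] tilt err [ 0.     0.005 -0.001] F [-0.   0.3 -0.5] w 0.004 q [-0.25  0.15  0.03  2.26 -0.1   0.27  1.71]
F r,u,n -0.3 -0.2 -0.5
```

View pics/both4.png

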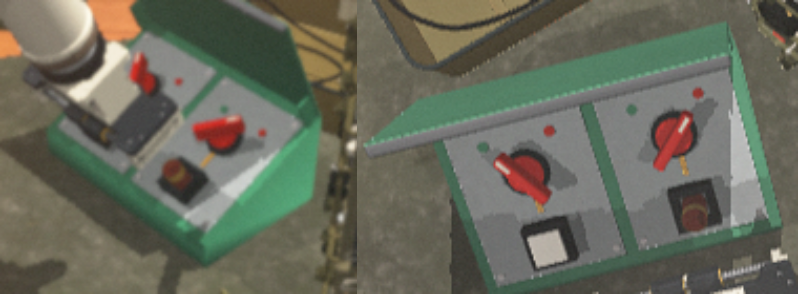

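Both views show the right bar pointing up-right at the red dot, so it is close to off. I'll measure the angle.

```bash
cat > ang.py <<'E'
from h import *
import cv2
for c in ("top","side"):
    d=camera(c);K,R,t=d["camera_matrix"],d["R"],d["t"]
    hsv=cv2.cvtColor(d["image"],cv2.COLOR_BGR2HSV)
    red=((hsv[...,0]<6)|(hsv[...,0]>174))&(hsv[...,1]>150)&(hsv[...,2]>150)
    wht=(hsv[...,1]<60)&(hsv[...,2]>170)
    v,u=np.nonzero(red|wht);ray=np.c_[u,v,np.ones(len(u))]@np.linalg.inv(K).T@R
    o=-R.T@t;k=((A0+.044*N-o)@N)/(ray@N);X=o+ray*k[:,None]
    q=np.c_[-(X-A0)@CY,(X-A0)@U]*1000
    s=np.linalg.norm(q,axis=1)<40;q=q[s]
    isr=red[v[s],u[s]]
    # flood: keep largest component of red+white near
    cen=q[isr].mean(0);w,V=np.linalg.eigh(np.cov((q[isr]).T));a=V[:,1]*np.sign(V[1,1])
    rr=cv2.minAreaRect(q[isr].astype(np.float32))
    print(c,"centre",cen.round(1),"pca angle right of up",np.degrees(np.arctan2(a[0],a[1])).round(1),"rect",rr, "white mean",q[~isr].mean(0) if (~isr).any() else None)
E
python3 ang.py
```

```text
top centre [-2.3  0.4] pca angle right of up 36.2 rect ((0.5430774688720703, -2.016265869140625), (55.990970611572266, 33.590911865234375), 69.8744125366211) white mean [15.96501814 13.15066813]
side centre [ 6.  -6.1] pca angle right of up 82.0 rect ((8.353727340698242, -10.29287338256836), (59.69109344482422, 37.10041046142578), 31.5539608001709) white mean None
```

Run:
```python
from h import *
plan([(T(25,-32,90),RP),(T(25,-32,25),RP)],1)
```

```text
-- 3 rows
-2.54 -0.97 1.41 0.0 -0.0 -0.0 1; -2.54 -0.98 1.42 0.0 -0.0 -0.001 1; -2.53 -0.97 1.41 0.0 -0.001 -0.0 1; 
-- 2 rows
0.0 -0.0 3.25 0.0 0.0 -0.0 1; 0.0 -0.01 3.25 0.0 0.0 -0.0 1;
```

>>> move_arm --commands "-2.5 -1 1.4 0 0 0 1; -2.5 -1 1.4 0 0 0 1; -2.5 -1 1.4 0 0 0 1; 0 0 3.2 0 0 0 1; 0 0 3.2 0 0 0 1"

```text
clock: 6.98
eef_pos: [0.6634, 0.1019, 0.104]
tool_rot: [0.225, -0.129, 0.965, 0.03]
contact_force: [-0.4, -0.2, -1.5]
width: 0.005
gripper_force: 0.0
```

>>> move_arm --commands "0 0 0 0 0 0 1; 0 0.5 0 0 0 0 1; 0 0.5 0 0 0 0 1; 0 0.5 0 0 0 0 1; 0 0 0 0 0 0 1"

```text
clock: 7.4
eef_pos: [0.6541, 0.1184, 0.1041]
tool_rot: [0.223, -0.13, 0.966, 0.031]
contact_force: [-0.7, -0.8, 0.4]
width: 0.007
gripper_force: 0.0
```

```bash
python3 s.py
```

```text
t 7.4 p [0.6541 0.1184 0.1041] rsh [  9.  -31.6  26.9] tilt err [0.001 0.001 0.   ] F [-0.7 -0.8  0.4] w 0.007 q [-0.21  0.44  0.01  2.04 -0.17  0.21  1.79]
F r,u,n 0.6 -0.6 0.8
```

>>> move_arm --commands "-0.1 0.3 0 0 0 0 1; -0.1 0.3 0 0 0 0 1; -0.1 0.3 0 0 0 0 1; 0 0 0 0 0 0 1"

```text
clock: 7.73
eef_pos: [0.6545, 0.1216, 0.1037]
tool_rot: [0.222, -0.127, 0.966, 0.028]
contact_force: [-1.4, -7.2, 3.0]
width: 0.006
gripper_force: 3.0
```

```bash
python3 s.py
```

```text
t 7.7333 p [0.6545 0.1216 0.1037] rsh [  5.9 -30.7  26. ] tilt err [-0.004 -0.002 -0.005] F [-1.4 -7.2  3. ] w 0.006 q [-0.24  0.45  0.04  2.04 -0.17  0.21  1.77]
F r,u,n 6.5 -1.6 4.1
```

>>> move_arm --commands "-0.2 0.3 0.1 0 0 0 1; -0.2 0.3 0.1 0 0 0 1; 0 0 0 0 0 0 1; 0 0 0 0 0 0 1"

```text
clock: 8.07
eef_pos: [0.6546, 0.1231, 0.1014]
tool_rot: [0.219, -0.125, 0.967, 0.026]
contact_force: [-9.2, -17.8, 5.9]
width: 0.005
gripper_force: 8.7
```

```bash
python3 s.py
```

```text
t 8.0667 p [0.6546 0.1231 0.1014] rsh [  4.6 -31.2  23.7] tilt err [-0.008 -0.009 -0.009] F [ -9.2 -17.8   5.9] w 0.005 q [-0.26  0.45  0.05  2.03 -0.16  0.22  1.76]
F r,u,n 14.7 -9.7 11.3
```

Contact is where the off-stop geometry predicts it. The fingers have stalled with about 17 N square to the bar, roughly 0.4 N m against 0.18 of friction, so the isolator is on its stop. I back off, open, and get ready to grasp the cell.

>>> move_arm --commands "0.2 -0.8 -1 0 0 0 1; 0 -0.5 -3 0 0 0 0.3; 1 0 -3.5 0 0 0 0; 2.5 0.7 -2 0 0 0 0; 2.5 0.5 0 0 0 0 0"

```text
clock: 8.48
eef_pos: [0.5652, 0.1059, 0.1668]
tool_rot: [0.226, -0.129, 0.965, 0.03]
contact_force: [-0.5, 0.1, -1.5]
width: 0.247
gripper_force: 0.0
```

```bash
python3 s.py
python3 - <<'E'
from h import *
for c in ("wrist","top","side"):
  camera(c)
  for n in("cell","bay_right","handle_right"):
    for r in models.mark_of(n,c)[:1]:
      d=(np.array(r["centre"])-A0)*1000;print(c,n,r["p"],np.round([-d@CY,d@U,d@N],1))
plan([(T(0,-78,100),RP),(T(0,-78,26),RP)],0)
E
python3 ang.py
```

```text
t 8.4833 p [0.5652 0.1059 0.1668] rsh [ -2.5 -84.2 122.3] tilt err [-0.001  0.007 -0.003] F [-0.5  0.1 -1.5] w 0.247 q [-0.28  0.2   0.07  2.21 -0.13  0.27  1.74]
F r,u,n -0.2 -1.1 -1.1
wrist cell 0.69 [  5.1 -79.    3.5]
wrist bay_right 0.7 [ -0.6 -78.1   6. ]
wrist handle_right 0.78 [-0.1 -4.3 32.2]
top cell 0.68 [ -0.1 -78.9   7.3]
top bay_right 0.86 [  3.9 -77.9  -1.2]
top handle_right 0.74 [ 2.  -1.9 34.7]
side cell 0.47 [ -0.3 -79.5   4.6]
side bay_right 0.61 [  0.3 -80.    8.8]
side handle_right 0.65 [-0.6 -0.2 33.4]
-- 1 rows
-1.02 -0.27 1.78 -0.0 -0.003 -0.002 0; 
-- 3 rows
-0.0 0.0 2.47 -0.0 -0.0 -0.0 0; -0.0 0.0 2.47 -0.0 -0.0 -0.0 0; -0.0 0.0 2.46 -0.0 -0.0 -0.0 0; 
top centre [-2.5 -0.6] pca angle right of up 37.7 rect ((0.5774812698364258, -1.922384262084961), (55.79099655151367, 33.590911865234375), 69.8744125366211) white mean [15.96501814 13.15066813]
side centre [ 6.7 -5.3] pca angle right of up 83.2 rect ((9.564823150634766, -9.549144744873047), (56.84862518310547, 37.10041046142578), 31.5539608001709) white mean None
```

>>> move_arm --commands "-0.5 -0.3 0 0 0 0 0; 0 0 0 0 0 0 0; 0 0 2.3 0 0 0 0; 0 0 2.4 0 0 0 0; 0 0 2.4 0 0 0 0"

```text
clock: 9.6
eef_pos: [0.5872, 0.1108, 0.1093]
tool_rot: [0.214, -0.13, 0.968, 0.032]
contact_force: [-0.0, 0.0, 0.1]
width: 0.997
gripper_force: 0.0
```

>>> move_arm --commands "0 0 2.3 0 0 0 0; 0 0 0 0 0 0 0"

```text
clock: 9.77
eef_pos: [0.59, 0.1131, 0.1004]
tool_rot: [0.213, -0.128, 0.968, 0.034]
contact_force: [0.6, -0.7, -0.0]
width: 0.999
gripper_force: 0.0
```

```bash
python3 s.py
```

```text
t 9.7667 p [0.59   0.1131 0.1004] rsh [ -2.9 -90.1  51.3] tilt err [ 0.01  -0.019 -0.007] F [ 0.6 -0.7 -0. ] w 0.999 q [-0.38  0.37  0.19  2.18 -0.55  0.19  2.14]
F r,u,n 0.8 0.3 -0.2
```

Joint 6 is at its lower limit (0.19) with the tool square to the panel this close in. I'll grip the cell with the tool 0.25 rad nearer vertical, since a tilt about the closing line still gives a good grip, and compensate when placing.

Run:
```python
from h import *
RG=(Ro.from_matrix(RP)*Ro.from_rotvec([0,.25,0])).as_matrix()
print("tool z",RG[:,2])
plan([(T(1,-95,80),RG),(T(1,-84,29),RG)],0,step=.02)
```

```text
tool z [ 0.19475335  0.05348046 -0.97939317]
-- 3 rows
0.18 -0.12 -0.95 0.004 0.077 -0.002 0; 0.26 -0.12 -0.94 0.003 0.077 -0.002 0; 0.32 -0.13 -0.91 0.004 0.077 -0.002 0; 
-- 3 rows
-0.78 0.0 1.56 -0.0 -0.0 0.0 0; -0.77 0.0 1.55 -0.0 -0.0 0.0 0; -0.78 0.0 1.56 -0.0 -0.0 0.0 0;
```

>>> move_arm --commands "0.2 -0.1 -0.9 0 0.077 0 0; 0.3 -0.1 -0.9 0 0.077 0 0; 0.3 -0.1 -0.9 0 0.077 0 0; 0 0 0 0 0 0 0"

```text
clock: 10.1
eef_pos: [0.5785, 0.1052, 0.1279]
tool_rot: [0.103, -0.132, 0.986, 0.018]
contact_force: [1.0, -0.0, 0.5]
width: 1.004
gripper_force: 0.0
```

```bash
python3 s.py
python3 - <<'E'
from h import *
RG=(Ro.from_matrix(RP)*Ro.from_rotvec([0,.25,0])).as_matrix()
plan([(T(1,-84,29),RG)],0,step=.02)
E
```

```text
t 10.1 p [0.5785 0.1052 0.1279] rsh [  1.7 -89.8  81.8] tilt err [ 0.007 -0.245 -0.003] F [ 1.  -0.   0.5] w 1.004 q [-0.59  0.4   0.45  2.01 -0.35  0.59  1.93]
F r,u,n 0.3 1.1 -0.0
-- 3 rows
-0.61 0.01 1.66 0.002 0.002 -0.001 0; -0.62 0.01 1.66 0.003 0.002 -0.001 0; -0.62 0.02 1.66 0.002 0.001 -0.0 0;
```

>>> move_arm --commands "-0.6 0 1.7 0 0 0 0; -0.6 0 1.7 0 0 0 0; -0.6 0 1.6 0 0 0 0; 0 0 0 0 0 0 0"

```text
clock: 10.43
eef_pos: [0.6006, 0.1132, 0.0767]
tool_rot: [0.1, -0.132, 0.986, 0.019]
contact_force: [-0.3, 0.3, 0.6]
width: 0.997
gripper_force: 0.0
```

```bash
python3 s.py
python3 - <<'E'
from h import *
import cv2
d=camera("wrist");cv2.imwrite("pics/w5.png",d["image"])
for n in("cell",):
    for r in models.mark_of(n,"wrist")[:1]:
      d=(np.array(r["centre"])-A0)*1000;print(n,r["p"],np.round([-d@CY,d@U,d@N],1))
E
```

```text
t 10.4333 p [0.6006 0.1132 0.0767] rsh [ -0.2 -91.2  25.5] tilt err [ 0.01  -0.25  -0.004] F [-0.3  0.3  0.6] w 0.997 q [-0.53  0.51  0.39  1.97 -0.43  0.52  1.98]
F r,u,n -0.4 0.0 0.7
cell 0.91 [  0.4 -79.4   3.5]
```

View pics/w5.png

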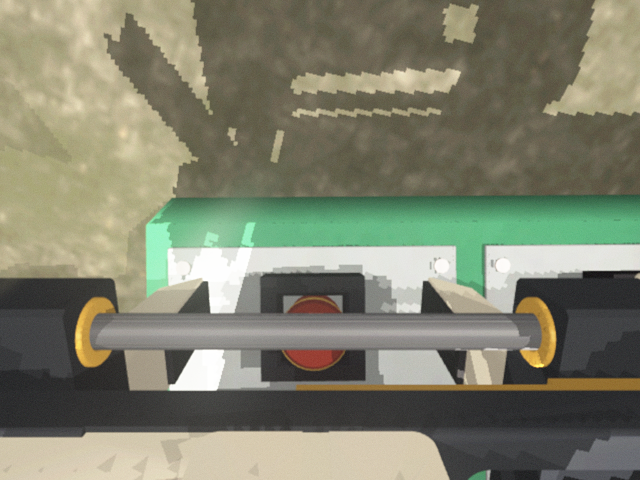

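The cell (313,333) is centred between the open fingers, but the tool is 6 mm too far downslope. I correct that and close.

>>> move_arm --commands "-0.6 0 -0.4 0 0 0 0; 0 0 0 0 0 0 0.3; 0 0 0 0 0 0 0.6; 0 0 0 0 0 0 0.9; 0 0 0 0 0 0 1" --squeeze 20

```text
clock: 10.95
eef_pos: [0.6064, 0.1147, 0.0851]
tool_rot: [0.101, -0.132, 0.986, 0.019]
contact_force: [0.0, 0.1, 0.6]
width: 0.761
gripper_force: 0.0
```

>>> move_arm --commands "0 0 0 0 0 0 1; 0 0 0 0 0 0 1; 0 0 0 0 0 0 1; 0 0 0 0 0 0 1"

```text
clock: 11.28
eef_pos: [0.6062, 0.1146, 0.0845]
tool_rot: [0.101, -0.132, 0.986, 0.019]
contact_force: [0.2, 0.1, -0.2]
width: 0.468
gripper_force: 0.0
```

```bash
python3 s.py
python3 - <<'E'
from h import *
o,p,R=pose();print(o["gripper_force"])
plan([(p+.07*N,R)],1,step=.015)
E
```

```text
t 11.2833 p [0.6062 0.1146 0.0845] rsh [ -0.  -82.6  30. ] tilt err [ 0.011 -0.248 -0.004] F [ 0.2  0.1 -0.2] w 0.468 q [-0.53  0.51  0.4   1.96 -0.42  0.54  1.98]
F r,u,n -0.0 0.1 -0.3
0.0
-- 5 rows
0.34 0.01 -1.36 0.0 0.0 0.0 1; 0.34 0.01 -1.36 0.0 0.0 0.0 1; 0.35 0.02 -1.36 0.0 0.0 0.0 1; 0.34 0.01 -1.35 0.0 0.0 0.0 1; 0.35 0.02 -1.36 0.0 0.0 0.0 1;
```

>>> move_arm --commands "0 0 0 0 0 0 1; 0 0 0 0 0 0 1; 0 0 0 0 0 0 1; 0 0 0 0 0 0 1; 0 0 0 0 0 0 1"

```text
clock: 11.7
eef_pos: [0.6063, 0.1146, 0.0845]
tool_rot: [0.101, -0.132, 0.986, 0.019]
contact_force: [0.3, 0.5, -1.1]
width: 0.274
gripper_force: 20.0
```

>>> move_arm --commands "0.2 0 -0.7 0 0 0 1; 0.3 0 -1.4 0 0 0 1; 0.4 0 -1.4 0 0 0 1; 0.4 0 -1.4 0 0 0 1; 0.4 0 -1.4 0 0 0 1"

```text
clock: 12.12
eef_pos: [0.5772, 0.1058, 0.1435]
tool_rot: [0.1, -0.132, 0.986, 0.019]
contact_force: [-0.2, 0.1, -0.1]
width: 0.27
gripper_force: 20.0
```

```bash
python3 s.py
python3 - <<'E'
from h import *
import cv2
o=ctrl.get_obs();print(o["gripper_force"],o["width"])
for c in("side","top","wrist"):
  d=camera(c);cv2.imwrite(f"pics/{c}6.png",d["image"])
  for n in("cell","tin","tin_floor"):
    print(c,n,[(np.round(r["centre"],4).tolist(),round(r["p"],2)) for r in models.mark_of(n,c)[:2]])
cv2.imwrite("pics/side6c.png",cv2.resize(cv2.imread("pics/side6.png")[130:280,230:400],None,fx=3.5,fy=3.5))
E
```

```text
t 12.1167 p [0.5772 0.1058 0.1435] rsh [  0.7 -84.   96.3] tilt err [ 0.011 -0.249 -0.005] F [-0.2  0.1 -0.1] w 0.27 q [-0.6   0.37  0.47  2.   -0.33  0.63  1.91]
F r,u,n -0.2 -0.2 -0.0
19.995791171040764 0.27027462891684206
side cell [([0.5924, 0.1063, 0.1255], 0.49)]
side tin [([0.5152, -0.2644, 0.0007], 0.97), ([0.5007, -0.1458, -0.0008], 0.79)]
side tin_floor [([0.5166, -0.2648, -0.0007], 0.7), ([0.5068, -0.1395, 0.0008], 0.64)]
top cell []
top tin [([0.5026, -0.145, 0.0024], 0.96), ([0.5227, -0.2601, 0.001], 0.94)]
top tin_floor [([0.503, -0.1403, 0.0025], 0.86), ([0.5182, -0.2624, -0.0019], 0.65)]
wrist cell [([0.5934, 0.1077, 0.1216], 0.96)]
wrist tin []
wrist tin_floor []
```

View pics/side6c.png

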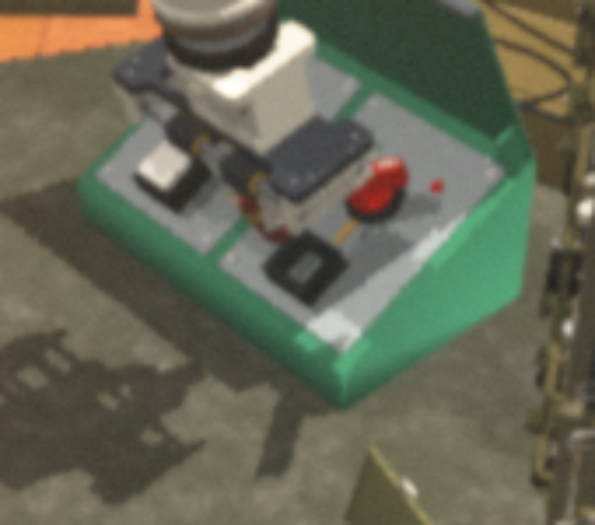

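The cell is held (20 N, 25 mm opening) and its bay is empty. The right isolator points at its red dot and the plug is still in place. I'll carry the cell to the tin while giving the tool a half turn, so the gripper leans away from the lid.

Run:
```python
from h import *
import cv2
o,p,R=pose()
Ry=Ro.from_rotvec([0,.25,0])
RT=Ro.from_matrix(down(-np.pi))*Ry
tgt=np.array([.497,-.1425,.002])
mid=np.array([.53,0,.2])
up=p+np.array([-.02,0,.05])
print("base now in world",R.apply([0,0,0])+p+.0036*U-.026*N)
plan([(up,R),(mid,down(-1.44)),(tgt+[.0036,0,.026+.07],RT)],1,ang=.115)
# lid depth check, side+top: points above z .04 near tin
for c in("top","side"):
  d=camera(c);v,u=np.nonzero(d["depth"]>0);z=d["depth"][v,u]
  X=(np.c_[u,v,np.ones(len(u))]@np.linalg.inv(d["camera_matrix"]).T*z[:,None]-d["t"])@d["R"]
  s=(abs(X[:,1]+.1425)<.06)&(X[:,0]>.44)&(X[:,0]<.62)&(X[:,2]>.012)&(X[:,2]<.12);Y=X[s]
  for lo in(.012,.035,.06,.08):
    q=Y[(Y[:,2]>lo)&(Y[:,2]<lo+.025)]
    if len(q):print(c,lo,len(q),np.percentile(q,[3,97],axis=0).round(3).tolist())
```

```text
base now in world [0.59201679 0.10993858 0.12045073]
-- 2 rows
0.44 0.29 -2.64 0.0 0.0 0.0 1; 0.43 0.29 -2.64 0.0 0.0 0.0 1; 
-- 15 rows
0.35 -0.63 -0.13 0.012 0.01 0.113 1; 0.27 -0.67 -0.12 0.012 0.009 0.113 1; 0.2 -0.7 -0.11 0.012 0.009 0.113 1; 0.12 -0.72 -0.1 0.012 0.01 0.113 1; 0.04 -0.73 -0.09 0.012 0.009 0.113 1; -0.04 -0.73 -0.08 0.012 0.009 0.113 1; -0.12 -0.72 -0.08 0.012 0.01 0.113 1; -0.2 -0.7 -0.07 0.012 0.009 0.114 1; -0.28 -0.67 -0.06 0.012 0.009 0.113 1; -0.36 -0.64 -0.06 0.013 0.01 0.114 1; -0.42 -0.59 -0.05 0.012 0.009 0.113 1; -0.49 -0.54 -0.05 0.013 0.01 0.114 1; -0.55 -0.48 -0.05 0.012 0.009 0.113 1; -0.6 -0.42 -0.05 0.013 0.01 0.114 1; -0.64 -0.36 -0.05 0.012 0.009 0.113 1; 
-- 15 rows
-0.92 -0.32 0.68 -0.014 0.012 0.113 1; -0.95 -0.22 0.67 -0.014 0.012 0.113 1; -0.98 -0.12 0.65 -0.014 0.013 0.113 1; -1.0 -0.02 0.64 -0.014 0.012 0.113 1; -1.0 0.09 0.63 -0.014 0.013 0.113 1; -0.99 0.19 0.61 -0.014 0.013 0.113 1; -0.98 0.29 0.6 -0.014 0.012 0.113 1; -0.94 0.39 0.6 -0.014 0.013 0.113 1; -0.9 0.49 0.59 -0.014 0.012 0.113 1; -0.85 0.58 0.59 -0.014 0.013 0.113 1; -0.79 0.66 0.59 -0.014 0.013 0.112 1; -0.72 0.74 0.59 -0.014 0.012 0.113 1; -0.63 0.81 0.59 -0.015 0.013 0.112 1; -0.55 0.86 0.6 -0.014 0.012 0.113 1; -0.45 0.92 0.6 -0.015 0.013 0.112 1; 
top 0.012 204 [[0.469, -0.187, 0.015], [0.537, -0.097, 0.036]]
top 0.035 158 [[0.535, -0.187, 0.036], [0.543, -0.099, 0.059]]
top 0.06 176 [[0.542, -0.187, 0.061], [0.55, -0.099, 0.084]]
top 0.08 151 [[0.547, -0.187, 0.081], [0.554, -0.099, 0.102]]
side 0.012 543 [[0.472, -0.187, 0.013], [0.539, -0.096, 0.034]]
side 0.035 244 [[0.539, -0.186, 0.037], [0.547, -0.096, 0.059]]
side 0.06 273 [[0.544, -0.188, 0.061], [0.554, -0.096, 0.084]]
side 0.08 248 [[0.55, -0.187, 0.08], [0.558, -0.096, 0.103]]
```

>>> move_arm --commands "0.4 0.3 -2.6 0 0 0 1; 0.4 0.3 -2.6 0 0 0 1; 0.4 -0.6 -0.1 0.012 0.01 0.113 1; 0.3 -0.7 -0.1 0.012 0.01 0.113 1; 0.2 -0.7 -0.1 0.012 0.01 0.113 1"

```text
clock: 13.23
eef_pos: [0.5525, 0.0851, 0.1936]
tool_rot: [0.084, 0.04, 0.996, 0.017]
contact_force: [0.7, 0.1, -0.9]
width: 0.273
gripper_force: 20.0
```

>>> move_arm --commands "0.1 -0.7 -0.1 0.012 0.01 0.113 1; 0 -0.7 -0.1 0.012 0.01 0.113 1; 0 -0.7 -0.1 0.012 0.01 0.113 1; -0.1 -0.7 -0.1 0.012 0.01 0.113 1; -0.2 -0.7 -0.1 0.012 0.01 0.113 1"

```text
clock: 13.65
eef_pos: [0.5431, 0.0508, 0.1964]
tool_rot: [0.05, 0.318, 0.947, 0.011]
contact_force: [0.2, 0.3, -1.6]
width: 0.277
gripper_force: 20.0
```

>>> move_arm --commands "-0.3 -0.7 -0.1 0.012 0.01 0.113 1; -0.4 -0.6 -0.1 0.013 0.01 0.113 1; -0.4 -0.6 0 0.012 0.01 0.113 1; -0.5 -0.5 0 0.012 0.01 0.113 1; -0.6 -0.5 0 0.012 0.01 0.113 1"

```text
clock: 14.07
eef_pos: [0.5351, 0.015, 0.1983]
tool_rot: [0.012, 0.57, 0.821, 0.003]
contact_force: [0.0, 0.8, -0.7]
width: 0.276
gripper_force: 20.0
```

>>> move_arm --commands "-0.6 -0.4 0 0.012 0.01 0.113 1; -0.6 -0.4 0 0.012 0.01 0.113 1"

```text
clock: 14.23
eef_pos: [0.5311, 0.0009, 0.1983]
tool_rot: [-0.003, 0.659, 0.752, 0.001]
contact_force: [0.4, -0.3, -0.9]
width: 0.279
gripper_force: 20.0
```

```bash
python3 s.py
python3 - <<'E'
from h import *
RT=Ro.from_matrix(down(-np.pi))*Ro.from_rotvec([0,.25,0])
tgt=np.array([.497,-.1425,.002])
plan([(tgt+[.0036,0,.026+.07],RT)],1,ang=.115)
E
```

```text
t 14.2333 p [0.5311 0.0009 0.1983] rsh [  89.7 -124.9  177.2] tilt err [-0.384 -0.344 -1.677] F [ 0.4 -0.3 -0.9] w 0.279 q [-0.79  0.42  0.93  1.91 -0.4   1.02  0.45]
F r,u,n 0.4 -0.1 -1.0
-- 15 rows
-0.93 -0.32 0.66 -0.015 0.012 0.113 1; -0.96 -0.23 0.65 -0.015 0.012 0.113 1; -0.99 -0.13 0.63 -0.015 0.012 0.113 1; -1.01 -0.02 0.62 -0.015 0.012 0.113 1; -1.01 0.08 0.61 -0.014 0.012 0.113 1; -1.0 0.19 0.6 -0.014 0.012 0.113 1; -0.98 0.29 0.59 -0.015 0.012 0.113 1; -0.95 0.39 0.59 -0.014 0.013 0.112 1; -0.91 0.49 0.58 -0.015 0.012 0.113 1; -0.86 0.58 0.58 -0.014 0.013 0.112 1; -0.8 0.67 0.57 -0.015 0.012 0.113 1; -0.72 0.74 0.58 -0.014 0.013 0.112 1; -0.64 0.81 0.58 -0.015 0.012 0.113 1; -0.55 0.87 0.58 -0.014 0.013 0.112 1; -0.47 0.93 0.59 -0.015 0.012 0.113 1;
```

>>> move_arm --commands "-0.9 -0.3 0.7 -0.015 0.012 0.113 1; -1 -0.2 0.6 -0.015 0.012 0.113 1; -1 -0.1 0.6 -0.015 0.012 0.113 1; -1 0 0.6 -0.015 0.012 0.113 1; -1 0.1 0.6 -0.014 0.012 0.113 1"

```text
clock: 14.65
eef_pos: [0.5223, -0.0475, 0.1655]
tool_rot: [-0.001, 0.842, 0.537, 0.047]
contact_force: [-0.1, 0.5, -1.4]
width: 0.275
gripper_force: 20.0
```

>>> move_arm --commands "-1 0.2 0.6 -0.015 0.012 0.113 1; -1 0.3 0.6 -0.015 0.012 0.113 1; -1 0.4 0.6 -0.015 0.012 0.113 1; -0.9 0.5 0.6 -0.015 0.012 0.113 1; -0.9 0.6 0.6 -0.014 0.012 0.113 1"

```text
clock: 15.07
eef_pos: [0.5122, -0.0963, 0.1313]
tool_rot: [0.0, 0.956, 0.279, 0.09]
contact_force: [0.1, -0.2, -1.6]
width: 0.272
gripper_force: 20.0
```

>>> move_arm --commands "-0.8 0.7 0.5 -0.015 0.012 0.113 1; -0.7 0.7 0.5 -0.015 0.012 0.113 1; -0.6 0.8 0.5 -0.015 0.012 0.113 1; -0.6 0.9 0.6 -0.015 0.012 0.113 1; -0.5 0.9 0.6 -0.014 0.012 0.113 1"

```text
clock: 15.48
eef_pos: [0.5015, -0.1443, 0.0999]
tool_rot: [0.002, 0.992, -0.002, 0.125]
contact_force: [-0.2, -0.8, -0.7]
width: 0.273
gripper_force: 20.0
```

```bash
python3 s.py
python3 - <<'E'
from h import *
import cv2
RT=Ro.from_matrix(down(-np.pi))*Ro.from_rotvec([0,.25,0])
o,p,R=pose();print("cell axis by model",(R*Ro.from_rotvec([0,-.25,0])).apply([0,0,-1]))
tgt=np.array([.497,-.1425,.002])
for c in("side","top","wrist"):
  d=camera(c);cv2.imwrite(f"pics/{c}7.png",d["image"])
  print(c,[(np.round(r["centre"],4).tolist(),round(r["p"],2)) for r in models.mark_of("cell",c)[:2]])
  for r in models.trace("cell",c)[:1]:
    m=r["pixels"];K=d["camera_matrix"];v,u=np.nonzero(m&(d["depth"]>0));z=d["depth"][v,u]
    if len(u)<30:continue
    X=(np.c_[u,v,np.ones(len(u))]@np.linalg.inv(K).T*z[:,None]-d["t"])@d["R"]
    w,V=np.linalg.eigh(np.cov(X.T));print(c,len(u),"z range",np.percentile(X[:,2],[2,98]).round(3),"axis",V[:,2].round(2))
plan([(tgt+[.0036,0,.026+.03],RT),(tgt+[.0036,0,.026+.006],RT)],1,ang=.115,step=.02)
im=cv2.imread("pics/side7.png")[220:350,250:420];cv2.imwrite("pics/side7c.png",cv2.resize(im,None,fx=4,fy=4))
E
```

```text
t 15.4833 p [ 0.5015 -0.1443  0.0999] rsh [ 221.9 -228.3  118.1] tilt err [ 0.294 -0.141  2.868] F [-0.2 -0.8 -0.7] w 0.273 q [-0.63  0.56  1.11  2.22 -1.05  0.68 -0.36]
F r,u,n 0.8 -0.6 -0.4
cell axis by model [2.14503642e-04 3.45298649e-03 9.99994015e-01]
side [([0.5056, -0.1436, 0.0014], 0.24)]
side 1237 z range [0.    0.086] axis [-0.55  0.66 -0.51]
top []
wrist [([0.5003, -0.1453, 0.0732], 0.83)]
wrist 2016 z range [0.115 0.124] axis [ 0.01 -0.06  1.  ]
-- 3 rows
-0.4 -0.03 1.36 0.001 0.0 0.001 1; -0.4 -0.03 1.36 0.001 0.0 0.001 1; -0.4 -0.03 1.36 0.001 0.0 0.002 1; 
-- 2 rows
-0.29 0.0 1.16 0.0 0.0 -0.0 1; -0.3 0.0 1.17 0.0 0.0 -0.0 1;
```

View pics/side7c.png

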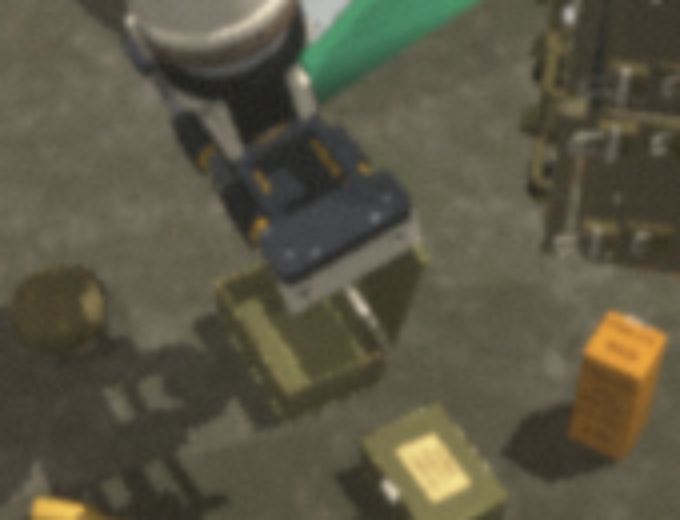

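The side view shows the gripper over the open tin, leaning away from the lid. The compass (60,310), the carton (620,385) and the closed tin are clear of it. The wrist estimate puts the cell's underside 27 mm below the TCP, so I lower it gently.

>>> move_arm --commands "-0.4 0 1.4 0 0 0 1; -0.4 0 1.4 0 0 0 1; -0.4 0 1.3 0 0 0 1; -0.3 0 1 0 0 0 1; -0.2 0 0.8 0 0 0 1"

```text
clock: 16.35
eef_pos: [0.4995, -0.1435, 0.0381]
tool_rot: [0.002, 0.992, 0.001, 0.124]
contact_force: [-0.2, -1.2, -0.7]
width: 0.275
gripper_force: 20.0
```

>>> move_arm --commands "0 0 0 0 0 0 1; -0.1 0 0.3 0 0 0 1; 0 0 0 0 0 0 1"

```text
clock: 16.6
eef_pos: [0.4995, -0.144, 0.0357]
tool_rot: [0.002, 0.992, 0.001, 0.124]
contact_force: [-0.5, -0.1, -0.1]
width: 0.272
gripper_force: 20.0
```

```bash
python3 s.py
```

```text
t 16.6 p [ 0.4995 -0.144   0.0357] rsh [ 221.1 -258.1   61.2] tilt err [ 0.295 -0.139  2.874] F [-0.5 -0.1 -0.1] w 0.272 q [-0.48  0.64  0.92  2.24 -1.27  0.59 -0.16]
F r,u,n -0.1 -0.5 0.2
```

>>> move_arm --commands "-0.1 0 0.3 0 0 0 1; 0 0 0.2 0 0 0 1; 0 0 0 0 0 0 1"

```text
clock: 16.85
eef_pos: [0.4997, -0.1438, 0.0305]
tool_rot: [0.002, 0.992, 0.001, 0.124]
contact_force: [0.3, 0.7, -0.8]
width: 0.275
gripper_force: 20.0
```

>>> move_arm --commands "0 0 0.2 0 0 0 1; 0 0 0 0 0 0 1"

```text
clock: 17.02
eef_pos: [0.5001, -0.1439, 0.0285]
tool_rot: [0.002, 0.992, 0.001, 0.124]
contact_force: [0.2, 0.6, -0.4]
width: 0.274
gripper_force: 20.0
```

>>> move_arm --commands "0 0 0.1 0 0 0 1; 0 0 0 0 0 0 1"

```text
clock: 17.18
eef_pos: [0.5007, -0.144, 0.0282]
tool_rot: [0.001, 0.992, 0.0, 0.125]
contact_force: [-2.1, 1.7, 9.6]
width: 0.276
gripper_force: 20.0
```

The cell touches the floor at the expected height. I release it, opening only a little inside the tin.

>>> move_arm --commands "0 0 0 0 0 0 0.68; 0 0 0 0 0 0 0.64; 0 0 0 0 0 0 0.6; 0 0 0 0 0 0 0.6; 0 0 0 0 0 0 0.6"

```text
clock: 17.6
eef_pos: [0.5003, -0.1441, 0.0275]
tool_rot: [0.002, 0.992, 0.0, 0.124]
contact_force: [0.3, 0.8, 0.1]
width: 0.403
gripper_force: 0.0
```

```bash
python3 s.py
python3 - <<'E'
from h import *
camera("wrist")
print([(np.round(r["centre"],4).tolist(),round(r["p"],2)) for r in models.mark_of("cell","wrist")[:2]])
o,p,R=pose();plan([(p+[-.02,0,.1],R)],.6,step=.02)
E
```

```text
t 17.6 p [ 0.5003 -0.1441  0.0275] rsh [ 221.3 -261.    53.5] tilt err [ 0.296 -0.139  2.873] F [0.3 0.8 0.1] w 0.403 q [-0.46  0.66  0.89  2.24 -1.3   0.58 -0.14]
F r,u,n -0.7 0.5 -0.1
[([0.5001, -0.146, 0.0007], 0.73)]
-- 6 rows
0.09 0.01 -1.7 0.0 0.0 0.0 0.6; 0.09 0.01 -1.7 0.0 0.0 0.0 0.6; 0.09 0.0 -1.7 0.0 0.0 0.0 0.6; 0.08 0.01 -1.69 0.0 0.0 0.0 0.6; 0.09 0.0 -1.7 0.0 0.0 0.0 0.6; 0.08 0.01 -1.69 0.0 0.0 0.0 0.6;
```

>>> move_arm --commands "0.1 0 -0.8 0 0 0 0.6; 0.1 0 -1.5 0 0 0 0.6; 0.1 0 -1.7 0 0 0 0.6; 0.1 0 -1.7 0 0 0 0.6; 0.1 0 -2.5 0 0 0 0.6"

```text
clock: 18.12
eef_pos: [0.484, -0.1435, 0.1081]
tool_rot: [0.002, 0.992, 0.0, 0.123]
contact_force: [0.3, -0.2, 1.1]
width: 0.4
gripper_force: 0.0
```

>>> move_arm --commands "0 0 -3 0 0 0 0.6; 0 0 -3 0 0 0 0.6; 0 0 -3 0 0 0 0.6; 0 0 0 0 0 0 0.6; 0 0 0 0 0 0 0.6"

```text
clock: 18.53
eef_pos: [0.4638, -0.1423, 0.1967]
tool_rot: [0.001, 0.992, 0.002, 0.125]
contact_force: [0.5, 0.8, -1.0]
width: 0.398
gripper_force: 0.0
```

```bash
python3 s.py
python3 - <<'E'
from h import *
import cv2
for c in("side","top","wrist"):
  d=camera(c);cv2.imwrite(f"pics/{c}9.png",d["image"])
  for n in("cell","plug"): print(c,n,[(np.round(r["centre"],4).tolist(),round(r["p"],2)) for r in models.mark_of(n,c)[:2]])
a=cv2.imread("pics/side9.png")[120:380,230:440]
b=cv2.imread("pics/wrist9.png")
cv2.imwrite("pics/fin.png",np.hstack([cv2.resize(a,(420,520)),cv2.resize(b[:,130:510],(380,520))]))
E
```

```text
t 18.5333 p [ 0.4638 -0.1423  0.1967] rsh [ 210.  -218.1  220.7] tilt err [ 0.292 -0.137  2.876] F [ 0.5  0.8 -1. ] w 0.398 q [-0.99  0.38  1.52  2.22 -0.72  0.8  -0.59]
F r,u,n -0.7 0.2 -1.2
side cell [([0.4953, -0.1442, -0.0024], 0.49), ([0.6552, 0.2102, -0.0004], 0.16)]
side plug [([0.677, 0.1329, 0.1251], 0.49)]
top cell [([0.4943, -0.1454, 0.0051], 0.41)]
top plug []
wrist cell [([0.4968, -0.1464, -0.0005], 0.77)]
wrist plug []
```

View pics/fin.png

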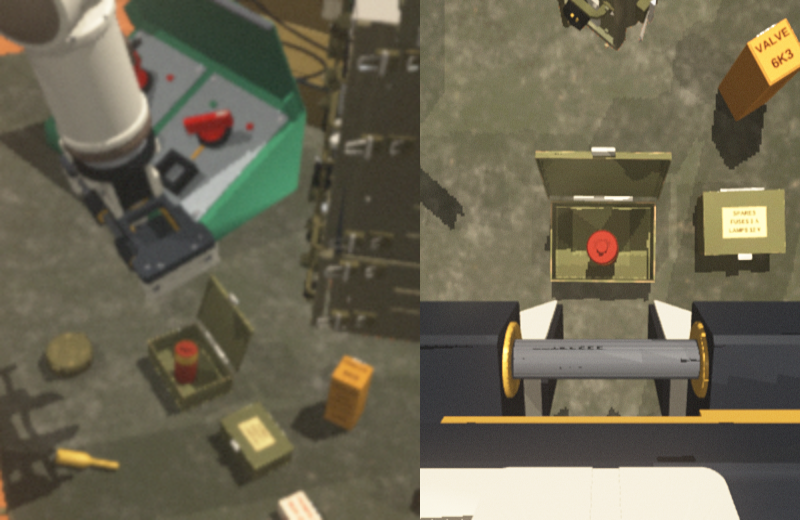

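The cell stands upright in the tin (side view 187,360; wrist view 602,247). The right isolator is off, the cartons and compass are undisturbed, and the gripper is clear. I hand it in.

```bash
python3 -c "
from cell import ctrl
print(ctrl.job_done())"
```

```text
the job is handed in; nothing more can be done
None
```

I handed the job in at about 18.7 s: the isolator above the cell (the right one) was pushed to its off stop before the cell came out. The cell now stands upright in the open tin and the left isolator, plug, cartons and compass were left alone, though the hand-in returned no verdict.

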